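# Unlock the edge-inking machine and hold its sprung hood just below balance

## Robot

A 7-joint arm with a two-finger parallel gripper is mounted at the origin on the work surface. World frame = base frame: x ahead of the robot, y to its left, z up, the work surface at z = 0. Lengths are in m, angles in rad, forces in N, time in s.
With the tool pointing down it reaches from about 0.425 to 0.875 m from the base axis. Payload 4.7 kg.
Tool frame: the origin (TCP) lies midway between the tips of the shut fingers; the grasp point (between the pads) lies 19 mm behind it (arm.pinch_z is the distance from the TCP to the grasp point, in m); z points along the fingers, y is the line along which they close (so a half turn about z gives the same grasp; the last joint's range is limited). The gripper opens to 87 mm and grips with 3 to 60 N. Pads are 19 mm wide; open, the fingers measure 117 mm over their backs; the gripper's body (75 mm by 190 mm) begins 51 mm behind the grasp point.
Start: joints at [1.304, 0.321, -0.07, 1.45, 0.023, 1.371, -0.057], TCP at [0.18, -0.625, 0.223] pointing down, gripper open.
Joint ranges: [-2.86, 2.86], [-0.3, 2.09], [-1.38, 1.24], [0.06, 2.45], [-1.56, 4.7], [0.09, 2.05], [-2.69, 2.69]. Speed limits (rad/s): [2.57, 2.57, 3.14, 3.14, 3.14, 3.14, 3.14].

## Interface

Orientations are given as a rotation vector (axis times angle).
In Python, from rig import arm, vision, models gives the robot as it stands.
- The arm moves only by the tool step_arm, never from a script. Its argument "motion" is a list of rows, each a list of 7 numbers: the closure in counts, from 0 (fully open) to 255 (shut), then the shift along the tool's x, y, z normalised to -1 to 1, where 1 is 40 mm, then the turn, a rotation vector about the tool's x, y, z normalised to -1 to 1, where 1 is 6 degrees. A call has 1 to 20 rows; each row shifts and turns the commanded pose from where the row before left it, along the tool's axes as they then stand; what a row does not reach is not made up. A row lasts 1/12 s, in which the tool goes at most 41.7 mm and 7.16 degrees, less where a joint would pass 70% of its speed; a pose out of reach is approached as far as the arm can. A call with a number of a shift or a turn outside -1 to 1 is refused whole. A call with a gripper value outside its range is refused whole. The fingers move at their own pace and stop on an object; "grip_force" is the grip in N (left out, the last holds). Time passes only in rows, so rows that do not move let the fingers close. It gives the time, the measured TCP pose, the force, the opening and the grip force at its end, in the units of the state.
- arm.state(): the state, without advancing time (a new reading comes with each control period).
- vision.read_camera(name): name is "scene" or "top" or "wrist"; returns a dict with "frame" (420x560x3 uint8, red, green, blue), "z_map" (420x560 float32, m along the optical axis (not along the pixel's ray), 0 where there is no reading), "fov_y" (degrees; the focal length in pixels is half the picture's height over the tangent of half this angle, whatever the lens; pixels are square), "cx", "cy" (the principal point, pixels), "dist_coeffs" ([k1, k2, p1, p2, k3] as OpenCV has them; the pictures are not rectified), "position" and "orientation" of the camera in the world. Camera axes: x right, y down, z forward; pixel columns grow to the right and rows downward; lengths in m; the calibration is good to about 2 mm. A picture is of the moment at which its call begins.
- arm.close_job(): hands the job in; it is judged then, once.
Trained networks look in a picture, given as the dict that the camera call returned (one of the last four; its "shot" number tells which), for a name from the list of things; names that differ only in an ending like _2 or _b are one class to them, and where a whole thing is asked for, a point or a joint stands for the part that bears it (a point fixed in the world has none). Each returns a list of dicts, best first, with "score" (0 to 1); they miss things now and then, are a little off and sometimes report something else, mostly with a low value. They report only what shows in the picture. A call takes as long as a camera call.
- models.outline_of(query, picture): "region" (420x560 bool, what is visible of it) and "point" ([row, column] in pixels, amid what is visible of it).
- models.pinpoint(query, picture): "point" ([row, column] in pixels: a listed point, or the origin of a listed thing).
The state is a dict: "clock": time; "qpos": joint angles; "qvel": joint speeds; "joint_torque": joint torques, N m; "position": TCP position; "tcp_rot": TCP orientation; "ft_force": force on the tool from outside, world axes, zero at the start; "moment": the same for the moment, N m; "finger_gap": finger opening in m; "finger_force": force on a finger pad.
Only numpy, scipy, OpenCV 4.12 (cv2) and the standard library are available. Lean on these libraries where they do the work, as an engineer would, in place of code of your own. Each camera call takes 0.05 s, during which the arm holds its last target. There are 200 camera calls.

## Task

Without pushing about or upsetting the other things on the bench, slide the transport lock of the strap edge-inking machine fully outward, away from the hood, to its end stop. Then raise the sprung hood by its front bar about 10 degrees past its balance point, without letting it fly up against its stop, ease it back and finish while still holding it, motionless, about 5 to 10 degrees below the balance point, so that the rollers can be oiled.

Things in the scene. Friction and masses are not known exactly. Their poses are not given: they have to be found in the camera images.
- machine: grey bench machine, fixed to the bench but placed differently each time: roller housing 200 x 226 mm under the steel hood, and on its +y side a grey deck 142 mm wide (top 82 mm above the bench) that carries the lock and, at the back, a dark motor 60 mm thick (top at 138 mm; its front lies 93 mm behind the lock grip's centre). Origin on the bench under the hood; its x axis points from the front bar towards the hinge, y from the hood towards the deck, z up
- hood (a joint): angle of the hood in rad, 0 shut (level), growing as the bar goes up, stop at 1.45. The hood weighs 0.9 kg and is sprung: its balance point is at 0.95 rad (54 degrees). Below it the hood falls shut by itself, above it the spring carries it up to the stop; both pulls are weak, at most about 2.5 N at the bar, and near the balance point they fade to nothing. While the lock is in, its bolt lies over the hood's edge and the hood cannot be lifted
- hood_bar (a point): middle of the hood's front bar: a round dark steel bar 14 mm thick, level, along the machine's y, 134 mm free between its two end arms. With the hood shut it lies 92 mm above the bench, with nothing below it and a 34 mm clear gap between it and the hood's front edge; it stays 230 mm from the hinge line, at the hinge's height when shut, and as the hood rises its arc carries it up and towards the hinge
- hood_hinge (a point): middle of the hood's hinge line, which runs along the machine's y, 92 mm above the bench, straight behind the bar; 100 mm from the machine's origin along its x
- lock (a joint): travel of the transport lock in m along the machine's +y (outward, away from the hood): 0 to 0.060; 0.060 is the end stop, fully unlocked. It starts near 0, stays where left, and takes 2 to 4 N to slide
- lock_top (a point): middle of the top of the lock's upright black grip, 24 mm (machine x) by 20 mm (machine y), 38 mm tall, top about 142 mm above the bench; a flat dark bolt 20 mm wide runs from its foot over the hood's edge
- dye: closed bottle, 48 mm thick, 110 mm tall, standing beside the hood; origin under its centre; leave it be
- oilcan: steel oil can with a thin spout, 54 mm thick, 100 mm tall; origin under its centre; leave it be
- awl: screwdriver-like awl lying on the bench near the hood, at its front corner away from the lock; leave it be
- slicker: turned wooden edge slicker, 34 mm thick, 82 mm tall, standing; leave it be
- mallet: hammer lying on the bench; leave it be
- wax: block of wax, 70 x 45 x 30 mm; leave it be
- pot: open cup, 84 mm across, 100 mm tall; leave it be

How it is judged:
On the way, in this order (a step that is already met when the one before it is completed fails the run):
1. the lock is slid out to its end stop (value of joint lock above 0.055 m), for 0.2 s.
2. the hood is raised past its balance point (value of joint hood above 1.02 rad), for 0.2 s.
At the end, for the whole second after the job is handed in: The robot holds the hood (touching it) between 0.70 and 0.925 rad, just below its balance point of 0.95 rad, turning slower than 0.08 rad/s, and the lock is within 6 mm of its end stop (value of joint hood between 0.7 and 0.925 rad and velocity of joint hood between -0.08 and 0.08 rad/s and value of joint lock above 0.054 m and (contact force between hood and the fingers above 0.1 N or contact force between hood and the arm above 0.1 N)); the arm keeps its last pose, push and grip.
It fails at once if the hood flies up against its stop (beyond 1.40 rad) (value of joint hood above 1.4 rad).
It fails at once if a standing thing on the bench is pushed more than 30 mm or tipped (distance of any of dye, oilcan, slicker, pot from where it was at the start of the episode above 0.03 m or angle between any of dye, oilcan, slicker, pot's own z axis and vertical above 0.5 rad).
It fails at once if a lying thing on the bench is pushed more than 60 mm (distance of any of awl, mallet, wax from where it was at the start of the episode above 0.06 m).
It also fails if it takes over 51 s, if anything falls off the work surface, if the arm or the gripper's body presses on something with over 40 N, if the wrist force passes 120 N, or if a joint passes its speed limit or range.

## Working session

There is one attempt and no reset: what is moved stays moved. The work goes in short steps, Python scripts to look and compute and a tool call to move; the robot and the scene stay as the last step left them, time stands still between calls to the robot, and variables do not carry over. Pictures are saved under pics/ and viewed, at most 10 in all, crops included, and the job is handed in when it is done.

Besides the shell and the picture viewer there is one more tool, called after ">>>" by a JSON object that holds its "op" and its "data", one argument or row to a line. step_arm: Moves the arm, as the interface text tells. Its arguments: {"type":"object","properties":{"motion":{"type":"array","items":{"type":"array","items":{"type":"number"}}},"grip_force":{"type":"number"}},"required":["motion"]}

```bash
mkdir -p pics
cat > h.py <<'E'
import numpy as np,cv2
from scipy.spatial.transform import Rotation as R
from rig import arm,vision,models
def rot(o):
    o=np.array(o,float)
    if o.shape==(3,3): return o
    return R.from_rotvec(o).as_matrix() if o.size==3 else R.from_quat(o).as_matrix()
def K(p):
    f=210/np.tan(np.radians(p["fov_y"])/2); return np.array([[f,0,p["cx"]],[0,f,p["cy"]],[0,0,1]])
def world(p,rc,z=None):
    r,c=rc
    u=cv2.undistortPoints(np.array([[[c,r]]],float),K(p),np.array(p["dist_coeffs"],float))[0,0]
    d=rot(p["orientation"])@np.array([u[0],u[1],1]); o=np.array(p["position"])
    if z is None:
        r,c=int(round(r)),int(round(c)); w=p["z_map"][max(r-1,0):r+2,max(c-1,0):c+2]; w=w[w>0]
        if not len(w): return None
        return o+d*np.median(w)
    return o+d*(z-o[2])/d[2]
E
cat > a.py <<'E'
from h import *
np.set_printoptions(precision=4,suppress=True)
print(arm.state()); 
for n in("scene","top"):
    p=vision.read_camera(n); cv2.imwrite(f"pics/{n}0.png",p["frame"][:,:,::-1])
    print(n,p["position"],p["orientation"],p["fov_y"],p["dist_coeffs"])
    for q,z in dict(machine=0,hood_bar=.092,hood_hinge=.092,lock_top=.142,dye=0,oilcan=0,awl=0,slicker=0,mallet=0,wax=0,pot=0).items():
        for r in models.pinpoint(q,p)[:2]:
            print(q,round(r["score"],2),np.round(r["point"]),world(p,r["point"],z),world(p,r["point"]))
E
python3 a.py
```

```text
{'clock': 0.0, 'qpos': array([ 1.3041,  0.3218, -0.0701,  1.4516,  0.0226,  1.3708, -0.0569]), 'qvel': array([ 0.0011,  0.002 , -0.0002,  0.0007, -0.0007,  0.0002, -0.001 ]), 'joint_torque': array([  0.0009, -49.1279,  -0.4034, -31.2523,  -0.0638,   0.0438,
         0.0002]), 'position': array([ 0.1799, -0.624 ,  0.2215]), 'tcp_rot': array([-3.1088, -0.4394,  0.0006]), 'ft_force': array([ 0.2436, -0.5163, -0.3122]), 'moment': array([ 0.0078, -0.0003,  0.0224]), 'finger_force': 0.0, 'finger_gap': 0.08682833588116477}
scene [1.2031 0.2856 1.1382] [-1.4826 -2.2866  0.7181] 48.80862366746373 [-0.0149  0.      0.      0.      0.    ]
machine 0.6 [246. 285.] [0.5899 0.0371 0.    ] [0.6411 0.0579 0.0951]
hood_bar 0.63 [192. 302.] [0.4597 0.0324 0.092 ] [0.4644 0.034  0.0986]
hood_hinge 0.66 [263. 278.] [0.694  0.0595 0.092 ] [0.6954 0.0601 0.0948]
lock_top 0.83 [228. 356.] [0.546  0.2109 0.142 ] [0.5446 0.2107 0.1399]
lock_top 0.42 [147. 170.] [ 0.5005 -0.3675  0.142 ] [ 0.4141 -0.4478  0.0195]
dye 0.65 [221. 228.] [ 0.5827 -0.1478  0.    ] [ 0.6136 -0.1262  0.0567]
oilcan 0.84 [246. 218.] 
[... 985 characters left out ...]
.6928 0.0493 0.092 ] [0.6915 0.0488 0.0986]
lock_top 0.8 [216. 196.] [0.5373 0.2107 0.142 ] [0.5374 0.211  0.1409]
dye 0.65 [195. 322.] [ 0.6118 -0.1473  0.    ] [ 0.6015 -0.1396  0.0856]
oilcan 0.71 [183. 318.] [ 0.6496 -0.1362  0.    ] [ 0.6422 -0.1323  0.0489]
awl 0.86 [248. 337.] [ 0.4513 -0.1944  0.    ] [ 0.4515 -0.1922  0.017 ]
slicker 0.72 [265. 425.] [ 0.3991 -0.4597  0.    ] [ 0.3998 -0.4543  0.0159]
slicker 0.68 [258. 152.] [0.4164 0.3737 0.    ] [0.4175 0.3633 0.0321]
mallet 0.78 [268. 427.] [ 0.3919 -0.4661  0.    ] [ 0.3927 -0.4611  0.0145]
wax 0.94 [210. 119.] [0.5626 0.4782 0.    ] [0.5602 0.4662 0.0298]
pot 0.88 [195. 411.] [ 0.6136 -0.4219  0.    ] [ 0.6025 -0.3938  0.0917]
```

View pics/scene0.png

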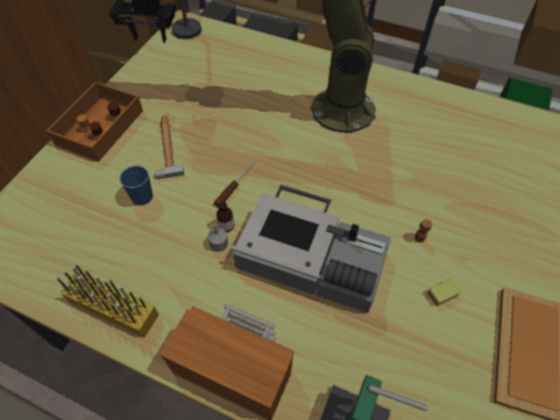

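View pics/top0.png

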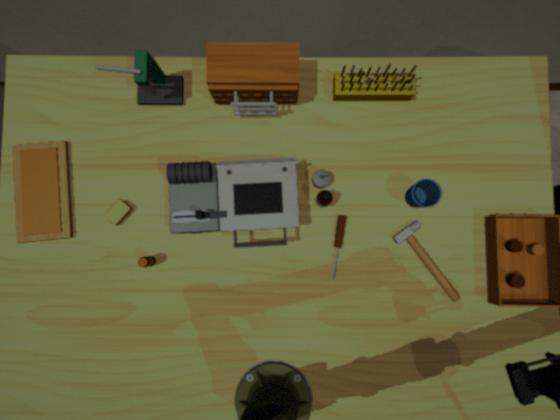

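```bash
cat > b.py <<'E'
from h import *
np.set_printoptions(precision=4,suppress=True)
for n in("scene","top"):
    p=vision.read_camera(n)
    rr,cc=np.mgrid[0:420,0:560]
    u=cv2.undistortPoints(np.stack([cc,rr],-1).reshape(-1,1,2).astype(float),K(p),np.array(p["dist_coeffs"],float))[:,0]
    W=(np.c_[u,np.ones(len(u))]*p["z_map"].reshape(-1,1))@rot(p["orientation"]).T+p["position"]
    ok=p["z_map"].ravel()>0
    # bar
    m=ok&(abs(W[:,0]-.46)<.022)&(abs(W[:,1]-.036)<.06)&(W[:,2]>.08)&(W[:,2]<.115)
    B=W[m]; c=B.mean(0); k=np.polyfit(B[:,1],B[:,0],1); print(n,"bar",len(B),c,B[:,2].max(),"dx/dy",k, B.min(0),B.max(0))
    m=ok&(np.hypot(W[:,0]-.54,W[:,1]-.211)<.04)&(W[:,2]>.134)&(W[:,2]<.15)
    B=W[m]; print("lock",len(B),B.mean(0),B.min(0),B.max(0)); print(cv2.minAreaRect(B[:,:2].astype(np.float32)*1000))
    m=ok&(abs(W[:,0]-.55)<.25)&(abs(W[:,1]-.03)<.3)&(W[:,2]>.118)&(W[:,2]<.145)&(W[:,0]>.59)&(W[:,1]>.1)
    if m.sum()>10:
        B=W[m]; print("motor",len(B),cv2.minAreaRect(B[:,:2].astype(np.float32)*1000))
E
python3 b.py
```

```text
scene bar 208 [0.4657 0.0368 0.0951] 0.1028516474377632 dx/dy [-0.0525  0.4677] [ 0.4559 -0.0231  0.0845] [0.4731 0.0959 0.1029]
lock 65 [0.5458 0.2081 0.1394] [0.5323 0.1985 0.1343] [0.5567 0.2178 0.1434]
((544.61083984375, 208.0256805419922), (24.425371170043945, 19.10835075378418), 1.71561598777771)
motor 1011 ((667.15966796875, 241.94195556640625), (57.67354202270508, 120.37368774414062), 1.7958252429962158)
top bar 208 [0.4613 0.0356 0.0968] 0.10265548213837739 dx/dy [-0.0554  0.4633] [ 0.4518 -0.0225  0.088 ] [0.4694 0.094  0.1027]
lock 61 [0.5415 0.2056 0.1406] [0.5306 0.1972 0.1354] [0.5532 0.2152 0.1456]
((541.9166870117188, 206.0489959716797), (22.83440399169922, 17.62220001220703), 2.1688613891601562)
motor 847 ((662.2748413085938, 240.0774383544922), (56.9217529296875, 120.15827178955078), 3.2008752822875977)
```

The scene view shows the machine in the middle, with the bar at about (195,302) and the lock grip at (230,355). The top view shows the bar at (245,260), the grip at (214,200) and the deck to its left. Both agree with the measured points, and the machine yaw is about 3°. The tool yaw becomes 93° so that tool x lies along machine y and tool y along machine x, for both the lock and the bar.

>>> {"op": "step_arm", "data": {
  "motion": [
    [0,0,0,0,0,0,-1],
    [0,0,0,0,0,0,-1],
    [0,0,0,0,0,0,-1],
    [0,0,0,0,0,0,-1],
    [0,0,0,0,0,0,-1],
    [0,0,0,0,0,0,-1],
    [0,0,0,0,0,0,-1],
    [0,0,0,0,0,0,-1],
    [0,0,0,0,0,0,-1],
    [0,0,0,0,0,0,-1],
    [0,0,0,0,0,0,-1],
    [0,0,0,0,0,0,-1],
    [0,0,0,0,0,0,-0.83],
    [0,0,0.6,0,0,0,0],
    [0,0,0.8,0,0,0,0],
    [0,0.3,0.8,0,0,0,0],
    [0,0.4,0.8,0,0,0,0],
    [0,0.5,0.8,0,0,0,0],
    [0,0.5,0.8,0,0,0,0],
    [0,0.5,0.8,0,0,0,0]
  ]
}}

```text
clock: 2.97
position: [0.3924, -0.5241, 0.2226]
tcp_rot: [2.161, 2.28, -0.0]
ft_force: [0.5, -0.4, -0.2]
finger_gap: 0.0872
finger_force: 0.0
```

>>> {"op": "step_arm", "data": {
  "motion": [
    [0,0.7,0.24,0,0,0,0],
    [0,0.9,0.24,0,0,0,0],
    [0,0.9,0.24,0,0,0,0],
    [0,0.9,0.24,0,0,0,0],
    [0,0.9,0.24,0,0,0,0],
    [0,0.9,0.24,0,0,0,0],
    [0,0.9,0.24,0,0,0,0],
    [0,0.9,0.24,0,0,0,0],
    [0,0.9,0.24,0,0,0,0],
    [0,0.9,0.24,0,0,0,0],
    [0,0.9,0.24,0,0,0,0],
    [0,0.9,0.24,0,0,0,0],
    [0,0.9,0.24,0,0,0,0],
    [0,0.9,0.24,0,0,0,0],
    [0,0.9,0.24,0,0,0,0],
    [0,0.9,0.24,0,0,0,0],
    [0,0.9,0.24,0,0,0,0],
    [0,0.8,0.24,0,0,0,0],
    [0,0.5,0.24,0,0,0,0],
    [0,0.2,0.2,0,0,0,0]
  ]
}}

```text
clock: 4.63
position: [0.5452, 0.1531, 0.223]
tcp_rot: [-2.154, -2.286, -0.003]
ft_force: [0.5, -0.6, 0.5]
finger_gap: 0.0868
finger_force: 0.0
```

```bash
cat > c.py <<'E'
from h import *
np.set_printoptions(precision=4,suppress=True)
p=vision.read_camera("wrist"); cv2.imwrite("pics/wrist1.png",p["frame"][:,:,::-1])
print(arm.state()["position"])
for q,z in dict(lock_top=.142,hood_bar=.092).items():
    for r in models.pinpoint(q,p)[:2]:
        print(q,round(r["score"],2),np.round(r["point"]),world(p,r["point"],z),world(p,r["point"]))
E
python3 c.py
```

```text
[0.5465 0.1529 0.2228]
lock_top 0.64 [144. 280.] [0.545  0.2054 0.142 ] [0.545  0.2054 0.142 ]
```

View pics/wrist1.png

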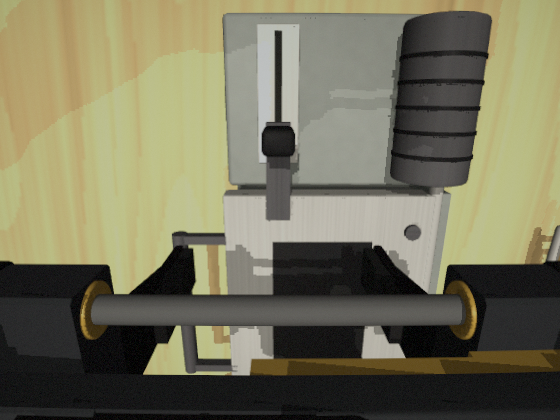

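The wrist view shows the lock grip at (140,278), the slot running outward above it and the motor clear on the right. The lock is at (0.545, 0.206). I'm moving over it, going down and gripping.

>>> {"op": "step_arm", "data": {
  "motion": [
    [0,0.4,0,0.1,0,0,0],
    [0,0.6,0,0.2,0,0,0],
    [0,0.33,0,0.3,0,0,0],
    [0,0,0,0.5,0,0,0],
    [0,0,0,0.5,0,0,0],
    [0,0,0,0.5,0,0,0],
    [0,0,0,0.4,0,0,0],
    [0,0,0,0.3,0,0,0],
    [0,0,0,0,0,0,0],
    [255,0,0,0,0,0,0],
    [255,0,0,0,0,0,0],
    [255,0,0,0,0,0,0],
    [255,0,0,0,0,0,0],
    [255,0,0,0,0,0,0],
    [255,0,0,0,0,0,0],
    [255,0,0,0,0,0,0],
    [255,0,0,0,0,0,0],
    [255,0,0,0,0,0,0]
  ],
  "grip_force": 30
}}

```text
clock: 6.28
position: [0.5428, 0.2012, 0.1105]
tcp_rot: [2.161, 2.28, -0.0]
ft_force: [-0.5, -0.2, -0.6]
finger_gap: 0.0351
finger_force: 0.0
```

>>> {"op": "step_arm", "data": {
  "motion": [
    [255,0.1,0,0,0,0,0],
    [255,0,0,0,0,0,0],
    [255,0,0,0,0,0,0],
    [255,0,0,0,0,0,0],
    [255,0,0,0,0,0,0]
  ]
}}

```text
clock: 6.7
position: [0.5422, 0.206, 0.1105]
tcp_rot: [-2.16, -2.28, -0.0]
ft_force: [-1.1, 1.2, 1.0]
finger_gap: 0.0235
finger_force: 30.0
```

>>> {"op": "step_arm", "data": {
  "motion": [
    [255,0.1,0,0,0,0,0],
    [255,0.15,0,0,0,0,0],
    [255,0.2,0,0,0,0,0],
    [255,0.2,0,0,0,0,0],
    [255,0.2,0,0,0,0,0],
    [255,0.2,0,0,0,0,0],
    [255,0.2,0,0,0,0,0],
    [255,0.15,0,0,0,0,0],
    [255,0.1,0,0,0,0,0],
    [255,0.05,0,0,0,0,0],
    [255,0,0,0,0,0,0],
    [255,0,0,0,0,0,0],
    [255,0,0,0,0,0,0]
  ]
}}

```text
clock: 7.78
position: [0.5393, 0.2584, 0.1104]
tcp_rot: [2.161, 2.269, -0.022]
ft_force: [-9.5, -20.8, 16.1]
finger_gap: 0.0238
finger_force: 30.0
```

```bash
cat > d.py <<'E'
from h import *
for n in("wrist","scene"):
    p=vision.read_camera(n); cv2.imwrite(f"pics/{n}2.png",p["frame"][:,:,::-1])
a=cv2.imread("pics/wrist2.png"); b=cv2.imread("pics/scene2.png")[170:310,220:420]
cv2.imwrite("pics/w2.png",np.hstack([cv2.resize(a,(400,300)),cv2.resize(b,(400,300))]))
s=arm.state(); print(s["position"],s["ft_force"],s["moment"])
E
python3 d.py
```

```text
[0.53931019 0.25832197 0.11042533] [ -9.09716577 -19.54680165  15.55527396] [-4.39926747  1.95550179  0.18534439]
```

View pics/w2.png

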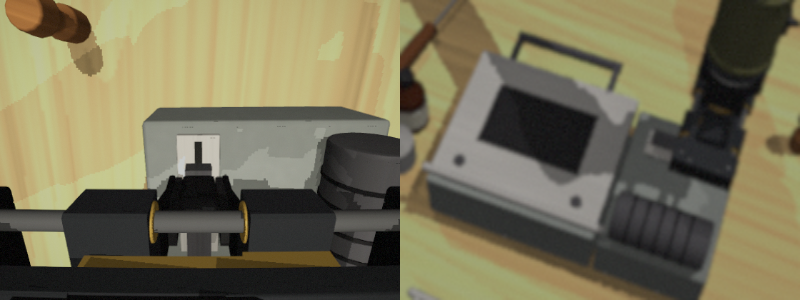

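```bash
cat > e.py <<'E'
from h import *
p=vision.read_camera("wrist")
print(p["position"])
for rc in((199,277),(215,277),(235,277),(242,262),(242,300)): print(rc,world(p,rc,.084),world(p,rc))
g=p["frame"][185:260:3,270:286:3].mean(-1).astype(int); print(g.tolist())
print([ (r,np.round(world(p,(r,277)),3).tolist()) for r in range(190,290,8) if world(p,(r,277)) is not None])
E
python3 e.py
```

```text
[0.5369569  0.34193563 0.27175201]
(199, 277) [0.53839232 0.28549109 0.084     ] [0.53835842 0.28682419 0.08843431]
(215, 277) [0.53884626 0.27587525 0.084     ] [0.53879699 0.27759815 0.08889671]
(235, 277) [0.53943358 0.26343189 0.084     ] [0.53924847 0.26929941 0.09803294]
(242, 262) [0.53077699 0.258516   0.084     ] [0.53143445 0.2673907  0.10397422]
(242, 300) [0.55323612 0.2596335  0.084     ] [0.55285318 0.26156947 0.08841644]
[[141, 140, 139, 139, 141, 141], [113, 115, 106, 99, 101, 118], [190, 192, 187, 189, 192, 192], [190, 192, 187, 189, 191, 193], [189, 179, 175, 176, 182, 192], [189, 34, 37, 35, 105, 191], [189, 36, 36, 39, 105, 193], [189, 36, 35, 38, 92, 192], [189, 37, 35, 37, 70, 192], [190, 37, 39, 36, 69, 192], [189, 39, 36, 36, 71, 191], [189, 39, 35, 38, 69, 192], [188, 34, 38, 36, 71, 193], [189, 50, 36, 37, 69, 192], [189, 55, 37, 35, 70, 192], [43, 44, 42, 44, 39, 44], [43, 42, 41, 41, 42, 44], [46, 41, 43, 42, 42, 42], [72, 70, 68, 73, 67, 68], [81, 79, 75, 85, 76, 80], [64, 63, 59, 64, 59, 61], [8, 10, 16, 9, 15, 8], [14, 18, 14, 11, 17, 16], [16, 14, 17, 15, 15, 14], [16, 19, 6, 15, 14, 21]]
[(190, [0.538, 0.292, 0.088]), (198, [0.538, 0.287, 0.089]), (206, [0.539, 0.283, 0.089]), (214, [0.539, 0.278, 0.089]), (222, [0.539, 0.273, 0.089]), (230, [0.539, 0.269, 0.091]), (238, [0.539, 0.27, 0.103]), (246, [0.539, 0.267, 0.108]), (254, [0.539, 0.268, 0.118]), (262, [0.54, 0.267, 0.126]), (270, [0.54, 0.268, 0.135]), (278, [0.54, 0.267, 0.141]), (286, [0.54, 0.264, 0.142])]
```

>>> {"op": "step_arm", "data": {
  "motion": [
    [255,0.1,0,0,0,0,0],
    [255,0.1,0,0,0,0,0],
    [255,0,0,0,0,0,0],
    [255,0,0,0,0,0,0]
  ],
  "grip_force": 45
}}

```text
clock: 8.27
position: [0.5394, 0.2588, 0.1104]
tcp_rot: [2.16, 2.26, -0.039]
ft_force: [-12.1, -34.5, 24.4]
finger_gap: 0.0236
finger_force: 45.0
```

```bash
python3 e.py | tail -1
```

```text
[(190, [0.538, 0.292, 0.088]), (198, [0.538, 0.288, 0.089]), (206, [0.539, 0.283, 0.089]), (214, [0.539, 0.278, 0.089]), (222, [0.539, 0.274, 0.089]), (230, [0.539, 0.27, 0.091]), (238, [0.539, 0.27, 0.102]), (246, [0.54, 0.266, 0.104]), (254, [0.54, 0.267, 0.116]), (262, [0.54, 0.268, 0.125]), (270, [0.54, 0.268, 0.133]), (278, [0.54, 0.267, 0.139]), (286, [0.54, 0.265, 0.141])]
```

The lock stands firm at 35 N after 53 mm of travel, so this is the hard end stop. I'm releasing it and moving up over the bar, far enough along that the wrist camera can see it.

>>> {"op": "step_arm", "data": {
  "motion": [
    [255,-0.2,0,0,0,0,0],
    [255,0,0,0,0,0,0],
    [100,0,0,0,0,0,0],
    [100,0,0,0,0,0,0],
    [100,0,0,0,0,0,0],
    [100,0,0,0,0,0,0],
    [100,0,0,0,0,0,0],
    [100,0,0,-0.2,0,0,0],
    [100,0,0,-0.5,0,0,0],
    [100,0,0,-0.7,0,0,0],
    [100,0,0,-0.7,0,0,0],
    [140,0,0,-0.6,0,0,0],
    [140,-0.3,-0.2,0,0,0,0],
    [140,-0.8,-0.3,0,0,0,0],
    [140,-0.9,-0.3,0,0,0,0],
    [140,-0.9,-0.3,0,0,0,0],
    [140,-0.9,-0.3,0,0,0,0],
    [140,-0.9,-0.3,0,0,0,0],
    [140,-0.9,-0.3,0,0,0,0],
    [140,-0.9,-0.3,0,0,0,0]
  ]
}}

```text
clock: 9.98
position: [0.4609, 0.0014, 0.2194]
tcp_rot: [2.159, 2.279, 0.001]
ft_force: [0.9, -0.3, -0.2]
finger_gap: 0.0393
finger_force: 0.0
```

>>> {"op": "step_arm", "data": {
  "motion": [
    [140,-0.9,-0.1,0,0,0,0],
    [140,-0.6,0,0,0,0,0],
    [140,0,0,0,0,0,0],
    [140,0,0,0,0,0,0]
  ],
  "grip_force": 20
}}

```text
clock: 10.32
position: [0.4607, -0.0585, 0.219]
tcp_rot: [2.164, 2.277, 0.001]
ft_force: [-0.4, 0.1, -0.3]
finger_gap: 0.0393
finger_force: 0.0
```

```bash
sed -i 's/wrist1/wrist3/' c.py; python3 c.py
cat > f.py <<'E'
from h import *
np.set_printoptions(precision=4,suppress=True)
for n in("wrist","top"):
    p=vision.read_camera(n)
    rr,cc=np.mgrid[0:420,0:560]
    u=cv2.undistortPoints(np.stack([cc,rr],-1).reshape(-1,1,2).astype(float),K(p),np.array(p["dist_coeffs"],float))[:,0]
    W=(np.c_[u,np.ones(len(u))]*p["z_map"].reshape(-1,1))@rot(p["orientation"]).T+p["position"]
    ok=p["z_map"].ravel()>0
    m=ok&(abs(W[:,0]-.46)<.022)&(abs(W[:,1]-.036)<.055)&(W[:,2]>.08)&(W[:,2]<.107)
    B=W[m]
    if len(B)>20: k=np.polyfit(B[:,1],B[:,0],1); print(n,"bar",len(B),B.mean(0),"x@.036",np.polyval(k,.036),"slope",k[0],np.percentile(B,[2,98],axis=0))
    m=ok&(abs(W[:,0]-.54)<.03)&(W[:,1]>.18)&(W[:,1]<.3)&(W[:,2]>.134)&(W[:,2]<.15)
    B=W[m]; print("lock",len(B),B.mean(0) if len(B) else "")
E
python3 f.py
```

```text
[ 0.4609 -0.0569  0.219 ]
hood_bar 0.92 [ 81. 284.] [0.4616 0.0377 0.092 ] [0.4615 0.0373 0.0994]
wrist bar 2590 [0.4625 0.0388 0.098 ] x@.036 0.4626894656343219 slope -0.05641586355060159 [[ 0.4546 -0.0164  0.0942]
 [ 0.4708  0.0891  0.1004]]
lock 0 
top bar 142 [0.4606 0.051  0.0971] x@.036 0.46141645402600795 slope -0.05584050413227843 [[0.4542 0.0116 0.0912]
 [0.4692 0.0905 0.1023]]
lock 64 [0.5386 0.2573 0.1401]
```

View pics/wrist3.png

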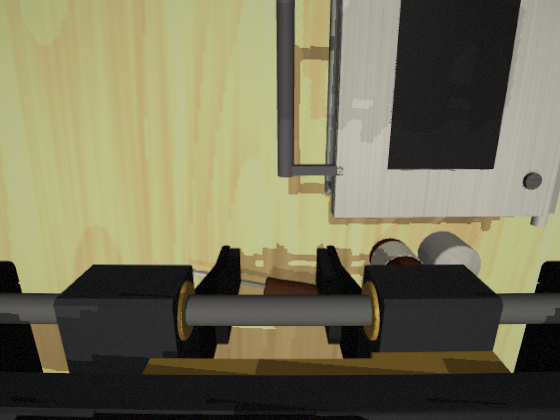

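```bash
cat > g.py <<'E'
from h import *
np.set_printoptions(precision=4,suppress=True)
p=vision.read_camera("wrist"); s=arm.state()
off=np.array(p["position"])-s["position"]
a=cv2.imread("pics/wrist1.png").mean(-1)
p["position"]=np.array([.5465,.1529,.2228])+off
ym=np.array([-.0545,.9985]); o=np.array([.4625,.037])
print("slot col",a[22:40,278].astype(int)); print("plate L",a[15:30,266].astype(int),a[150:175,262].astype(int)); print("deck",a[8:20,240].astype(int), a[178:192,240].astype(int))
for rc in((31,278),(25,266),(162,262),(15,240),(185,240)):
    w=world(p,rc,.0885 if rc[1]>250 else .082)[:2]; print(rc,w,"local y",(w-o)@ym)
E
python3 g.py
```

```text
slot col [138 132 170 182 184 184 184 183 126  49  33  29  33  29  35  29  39  33]
plate L [129 135 128 128 137 137 139 139 135 172 184 185 185 185 186] [ 22  51 110 148 174 193 193 191 194 192 193 192 169 125 148 148 149 148
 147 147 148 149 148 149 148]
deck [155 156 158 156 150 113 125 131 134 137 139 139] [147 147 147 146 143 124 101  74  70  68  54  68  91  92]
(31, 278) [0.5403 0.2867] local y 0.2450344450096606
(25, 266) [0.5307 0.2904] local y 0.24933371153249692
(162, 262) [0.5322 0.1825] local y 0.14147680168562582
(15, 240) [0.5096 0.2978] local y 0.2578631168492003
(185, 240) [0.5131 0.1594] local y 0.11945457960433456
```

The bar shows clearly at (81,284) and the gap to the hood is free. The lock's measured travel is 52 mm, and the slot hints that there may be more to come. Before going on, I'm checking with a direct push from the inner side, with the fingers shut and no clamping.

>>> {"op": "step_arm", "data": {
  "motion": [
    [255,0.4,0.2,0,0,0,0],
    [255,0.8,0.3,0,0,0,0],
    [255,0.95,0.3,0,0,0,0],
    [255,0.95,0.3,0,0,0,0],
    [255,0.95,0.3,0,0,0,0],
    [255,0.95,0.3,0,0,0,0],
    [255,0.95,0.3,0,0,0,0],
    [255,0.6,0.3,0,0,0,0],
    [255,0.4,0.06,0,0,0,0],
    [255,0,0,0.3,0,0,0],
    [255,0,0,0.6,0,0,0],
    [255,0,0,0.7,0,0,0],
    [255,0,0,0.6,0,0,0],
    [255,0,0,0.38,0,0,0],
    [255,0,0,0,0,0,0],
    [255,0,0,0,0,0,0]
  ]
}}

```text
clock: 11.95
position: [0.5392, 0.224, 0.1144]
tcp_rot: [-2.161, -2.279, 0.004]
ft_force: [0.2, -0.1, 0.8]
finger_gap: 0.0003
finger_force: 0.0
```

>>> {"op": "step_arm", "data": {
  "motion": [
    [255,0.1,0,0,0,0,0],
    [255,0.1,0,0,0,0,0],
    [255,0.1,0,0,0,0,0],
    [255,0.1,0,0,0,0,0],
    [255,0.1,0,0,0,0,0],
    [255,0,0,0,0,0,0],
    [255,0,0,0,0,0,0]
  ]
}}

```text
clock: 12.53
position: [0.5403, 0.2375, 0.1167]
tcp_rot: [2.16, 2.269, -0.015]
ft_force: [-4.2, -16.4, 12.5]
finger_gap: 0.0005
finger_force: 8.2
```

>>> {"op": "step_arm", "data": {
  "motion": [
    [255,0.1,0,-0.1,0,0,0],
    [255,0.1,0,-0.1,0,0,0],
    [255,0,0,-0.1,0,0,0],
    [255,0,0,-0.1,0,0,0],
    [255,0,0,0,0,0,0]
  ]
}}

```text
clock: 12.95
position: [0.5389, 0.2381, 0.1268]
tcp_rot: [2.163, 2.263, -0.033]
ft_force: [0.3, -23.3, -8.5]
finger_gap: 0.0006
finger_force: 11.0
```

Lifting while pushing at 23 N gives no movement either, so the end stop is confirmed. Next is the bar.

>>> {"op": "step_arm", "data": {
  "motion": [
    [255,-0.4,0,0,0,0,0],
    [255,-0.2,0,-0.3,0,0,0],
    [255,0,0,-0.6,0,0,0],
    [140,0,0,-0.7,0,0,0],
    [140,0,0,-0.65,0,0,0],
    [140,-0.4,-0.2,0,0,0,0],
    [140,-0.7,-0.3,0,0,0,0],
    [140,-0.9,-0.4,0,0,0,0],
    [140,-0.9,-0.4,0,0,0,0],
    [140,-0.9,-0.4,0,0,0,0],
    [140,-0.6,-0.3,0,0,0,0],
    [140,-0.26,-0.19,0,0,0,0],
    [140,0,0,0,0,0,0],
    [140,0,0,0,0,0,0]
  ]
}}

```text
clock: 14.12
position: [0.463, 0.0394, 0.2229]
tcp_rot: [2.159, 2.278, 0.003]
ft_force: [0.2, 0.6, -0.7]
finger_gap: 0.0392
finger_force: 0.0
```

>>> {"op": "step_arm", "data": {
  "motion": [
    [150,0,0,0.3,0,0,0],
    [150,0,0,0.5,0,0,0],
    [150,0,0,0.6,0,0,0],
    [150,0,0,0.6,0,0,0],
    [150,0,0,0.5,0,0,0],
    [150,0,0,0.5,0,0,0],
    [150,0,0,0.4,0,0,0],
    [150,0,0,0.27,0,0,0],
    [150,0,0,0,0,0,0],
    [255,0,0,0,0,0,0],
    [255,0,0,0,0,0,0],
    [255,0,0,0,0,0,0],
    [255,0,0,0,0,0,0],
    [255,0,0,0,0,0,0],
    [255,0,0,0,0,0,0]
  ],
  "grip_force": 20
}}

```text
clock: 15.37
position: [0.4618, 0.0382, 0.075]
tcp_rot: [-2.161, -2.28, 0.002]
ft_force: [-3.8, 0.7, 4.4]
finger_gap: 0.0133
finger_force: 20.0
```

>>> {"op": "step_arm", "data": {
  "motion": [
    [255,0,0.003,-0.17,0,0,0],
    [255,0,0.026,-0.4,0,0,0],
    [255,0,0.064,-0.455,0,0,0],
    [255,0,0.1,-0.45,0,0,0],
    [255,0,0.136,-0.44,0,0,0],
    [255,0,0,0,0,0,0]
  ]
}}

```text
clock: 15.87
position: [0.4747, 0.039, 0.1537]
tcp_rot: [-2.161, -2.28, 0.004]
ft_force: [-6.5, -0.4, -0.2]
finger_gap: 0.0137
finger_force: 20.0
```

```bash
cat > k.py <<'E'
from h import *
import sys
np.set_printoptions(precision=4,suppress=True)
s=arm.state(); T=rot(s["tcp_rot"]); g=s["position"]-T[:,2]*arm.pinch_z
xm=np.array([.9985,.0545]); o=np.array([.4625,.037]); l=(g[:2]-o)@xm
print(s["clock"],"grasp",g,"local x",l,"theta",np.arctan2(g[2]-.092,.230-l),"r",np.hypot(g[2]-.092,.230-l),s["ft_force"],s["finger_gap"])
p=vision.read_camera("scene"); cv2.imwrite(f"pics/{sys.argv[1]}.png",p["frame"][130:310,200:440,::-1].repeat(3,0).repeat(3,1))
for q in("hood_bar","lock_top"):
    for r in models.pinpoint(q,p)[:1]: print(q,r["score"],world(p,r["point"]))
E
python3 k.py s4
```

```text
15.8667 grasp [0.4748 0.039  0.1724] local x 0.01236763701716369 theta 0.3540435712299023 r 0.2320227614438014 [-6.5261 -0.3773 -0.2065] 0.013738510137103404
hood_bar 0.58 [0.5441 0.0591 0.2646]
lock_top 0.81 [0.5319 0.2667 0.1381]
```

View pics/s4.png

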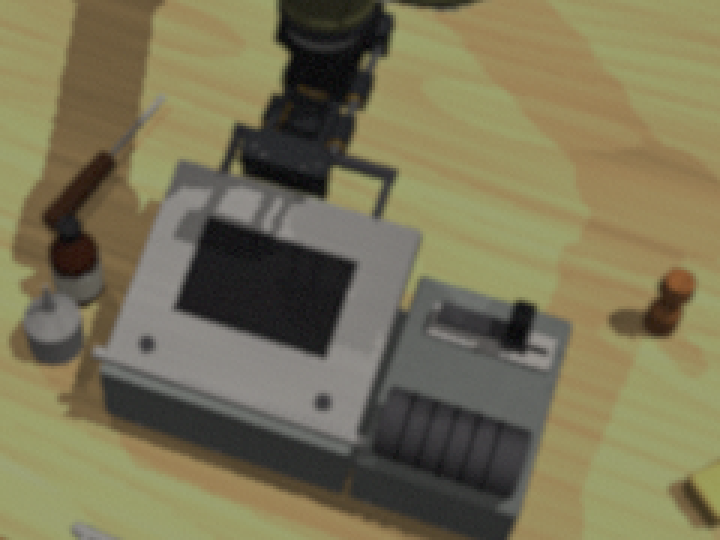

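The crop shows the hood raised with the bar gripped at about (290,150), and the lock out near the end of its slot at (520,325). I'm continuing along the arc to about 1.12 rad.

>>> {"op": "step_arm", "data": {
  "motion": [
    [255,0,0.17,-0.43,0,0,0],
    [255,0,0.2,-0.41,0,0,0],
    [255,0,0.236,-0.39,0,0,0],
    [255,0,0.267,-0.37,0,0,0],
    [255,0,0.296,-0.35,0,0,0],
    [255,0,0.32,-0.33,0,0,0],
    [255,0,0.26,-0.23,0,0,0],
    [255,0,0.27,-0.21,0,0,0],
    [255,0,0.236,-0.164,0,0,0],
    [255,0,0,0,0,0,0]
  ]
}}

```text
clock: 16.85
position: [0.5659, 0.0443, 0.2713]
tcp_rot: [2.16, 2.28, 0.0]
ft_force: [-11.5, -1.6, 18.3]
finger_gap: 0.0133
finger_force: 20.0
```

```bash
python3 k.py s5
```

```text
16.85 grasp [0.5659 0.0443 0.29  ] local x 0.10360980100978451 theta 1.0025833232727108 r 0.23487070189950138 [-11.5042  -1.5811  18.3385] 0.013253883572582963
hood_bar 0.7 [0.6365 0.0708 0.3836]
lock_top 0.69 [0.6696 0.0735 0.1335]
```

>>> {"op": "step_arm", "data": {
  "motion": [
    [255,0,0.15,-0.2,0,0,0],
    [255,0,0.19,-0.12,0,0,0],
    [255,0,0.15,-0.09,0,0,0],
    [255,0,0.12,-0.065,0,0,0],
    [255,0,0,0,0,0,0],
    [255,0,0,0,0,0,0],
    [255,0,0,0,0,0,0],
    [255,0,0,0,0,0,0]
  ]
}}

```text
clock: 17.67
position: [0.5895, 0.0456, 0.2856]
tcp_rot: [-2.16, -2.281, -0.0]
ft_force: [-1.9, 2.2, 2.0]
finger_gap: 0.0134
finger_force: 20.0
```

```bash
python3 k.py s6
```

```text
17.6667 grasp [0.5895 0.0456 0.3043] local x 0.1273115039839305 theta 1.120340331693561 r 0.2358615890157269 [-1.8988  2.155   1.9503] 0.01341749263358772
hood_bar 0.85 [0.6605 0.0752 0.3979]
lock_top 0.56 [0.5367 0.2598 0.1393]
```

View pics/s6.png

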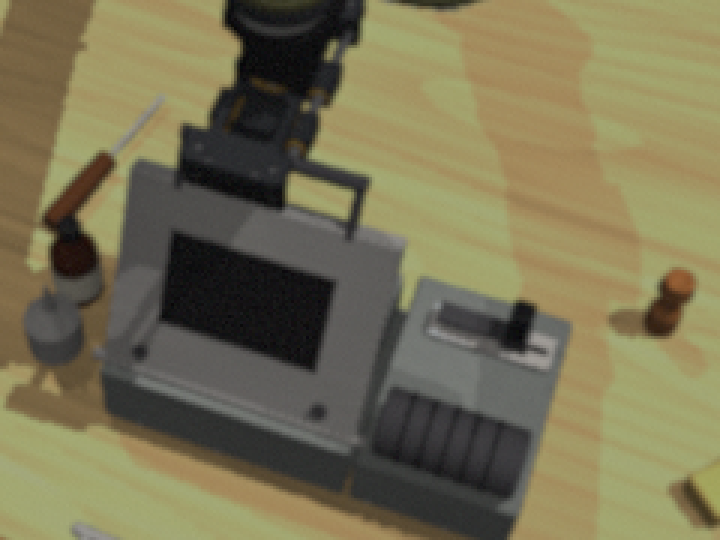

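The hood is at about 1.12 rad and held there, with small forces, and the neighbours are untouched. Now I'm easing it back to about 0.82 rad.

>>> {"op": "step_arm", "data": {
  "motion": [
    [255,0,-0.157,0.08,0,0,0],
    [255,0,-0.155,0.085,0,0,0],
    [255,0,-0.2,0.12,0,0,0],
    [255,0,-0.2,0.127,0,0,0],
    [255,0,-0.19,0.135,0,0,0],
    [255,0,-0.187,0.142,0,0,0],
    [255,0,-0.136,0.11,0,0,0],
    [255,0,-0.11,0.096,0,0,0],
    [255,0,-0.065,0.06,0,0,0],
    [255,0,-0.043,0.04,0,0,0],
    [255,0,0,0,0,0,0],
    [255,0,0,0,0,0,0],
    [255,0,0,0,0,0,0],
    [255,0,0,0,0,0,0],
    [255,0,0,0,0,0,0],
    [255,0,0,0,0,0,0]
  ]
}}

```text
clock: 19.15
position: [0.5323, 0.0422, 0.2458]
tcp_rot: [-2.161, -2.28, -0.0]
ft_force: [0.1, 3.3, 0.2]
finger_gap: 0.0131
finger_force: 20.0
```

```bash
python3 k.py s7
cat > l.py <<'E'
from h import *
np.set_printoptions(precision=4,suppress=True)
for n in("scene","top"):
    p=vision.read_camera(n)
    rr,cc=np.mgrid[0:420,0:560]
    u=cv2.undistortPoints(np.stack([cc,rr],-1).reshape(-1,1,2).astype(float),K(p),np.array(p["dist_coeffs"],float))[:,0]
    W=(np.c_[u,np.ones(len(u))]*p["z_map"].reshape(-1,1))@rot(p["orientation"]).T+p["position"]
    m=(p["z_map"].ravel()>0)&(W[:,0]>.59)&(W[:,0]<.68)&(W[:,1]>-.05)&(W[:,1]<.13)&(W[:,2]>.11)&(W[:,2]<.24)
    B=W[m]
    for _ in range(6):
        c=B.mean(0); v=np.linalg.svd(B-c,full_matrices=False)[2][2]; d=abs((B-c)@v); B=B[d<max(.003,1.5*np.median(d))]
    print(n,len(B),c,v,"angle",np.arccos(abs(v[2])))
    m=(p["z_map"].ravel()>0)&(abs(W[:,0]-.54)<.03)&(W[:,1]>.18)&(W[:,1]<.3)&(W[:,2]>.134)&(W[:,2]<.15)
    print("lock",m.sum(),W[m].mean(0))
E
python3 l.py
```

```text
19.15 grasp [0.5323 0.0422 0.2645] local x 0.06996358026378663 theta 0.8228299009913176 r 0.23529597739959374 [0.0859 3.2894 0.1609] 0.013107854335091818
lock_top 0.73 [0.5427 0.2605 0.1399]
scene 2930 [0.6342 0.0411 0.1598] [0.7256 0.0375 0.6871] angle 0.8133441965742709
lock 66 [0.543  0.2599 0.1393]
top 759 [ 0.6381 -0.0036  0.1577] [-0.7244 -0.0369 -0.6884] angle 0.8114609987160152
lock 63 [0.5386 0.2571 0.1405]
```

Both depth cameras give a hood angle of 0.81 rad. It is motionless and gripped, and the lock is at its stop. Handing in.

```bash
python3 -c "
from rig import arm
print(arm.close_job())"
```

```text
the job is handed in; nothing more can be done
None
```

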